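# Gauge battery cells for swelling

## Task

Check the two battery cells that stand on the green mat for swelling: one at a time, with a light grip, slide the cell upright and low between the jaws of the gap gauge until its middle is between them or it stops, and never force it. Stand a cell that fits in the blue tray and a cell that sticks in the red tray, and put the first one away before you take the second. Keep the cells upright, do not drop them, and leave the cells in the grey tray and everything else on the bench alone.

Things in the scene. Friction and masses are not known exactly. Their poses are not given: they have to be found in the camera images.
- cell_1: battery cell in blue wrap: upright hard can 130 mm tall, 56 mm wide, 24 mm thick, 0.3 to 0.48 kg, two 6 mm terminal studs on its bright top plate. Origin at the centre of its foot; z up, y along the 56 mm width, x through the thickness. Two of cells 1 to 4 stand on the green mat, to be checked; the other two rest in the grey tray; which is where differs from run to run
- cell_2: battery cell, same size, look and axes as cell_1. Any of the four may be sound (broad faces flat or bulging by up to 0.5 mm each) or swollen (broad faces bulging by 3.5 to 4 mm each, most at mid height and mid width; top, foot and narrow edges keep 24 mm by 56 mm): hard to tell by eye, the gauge decides
- cell_3: battery cell, same size, look and axes as cell_1; as for cell_2, may be sound or swollen. The thin can of any cell suffers from a hard grip: 25 to 40 N per finger on the narrow edges holds it well, 60 N is too much
- cell_4: battery cell, same size, look and axes as cell_1; as for cell_2, may be sound or swollen. The mat is 3 mm thick and carries cells, gauge and trays
- gauge: gap gauge, fixed: aluminium base plate 130 (x) x 150 (y) x 10 mm with two upright bright steel jaws 28 mm apart, the passage between them open at both ends and on top. Origin at the centre of the plate's underside; z up, y along the passage (use it either way), x across the gap. Jaws stand 10 to 85 mm above the origin and span 50 mm along y, the last 10 mm at each end flared by 6 mm
- gauge_jaws: the two jaws; origin mid-passage on the plate's top, 10 mm above the gauge's origin, same axes. A cell goes in broad faces towards the jaws, moving along its own width, foot on or within 10 mm of the plate; held by its top 40 mm the fingers clear the jaws. A sound cell has 1.5 to 2 mm to spare each side; a swollen one stops with its centre still 30 to 35 mm from here along y
- blue_tray: blue open tray, fixed, for sound cells: 134 mm (x) by 120 mm (y) outside, walls 4 mm thick and 45 mm high, floor 4 mm thick. Origin at the centre of its underside, z up. Empty at the start; takes two cells side by side along x, about 55 mm apart
- red_tray: red open tray, fixed, for swollen cells: same shape, size and axes as the blue tray. The two trays stand one nearer, one farther, and may change places
- rest_tray: grey tray, fixed, 84 mm (x) by 200 mm (y), walls 30 mm high, where two cells rest after charging, each within 60 mm of its centre: not to be touched. Origin at the centre of its underside
- multimeter: yellow multimeter lying on the mat, 175 x 85 x 40 mm, loose; leave alone
- fan: black square fan lying flat, 120 x 120 x 38 mm, loose; leave alone
- hash_board: green circuit board with rows of heat sinks, 110 x 230 x 20 mm, loose; leave alone
- screwdriver: screwdriver with an orange handle lying on the mat, loose; leave alone
- wire_spool: spool of copper wire, 104 mm across, 43 mm high, loose; leave alone
Not all that is in view belongs to the job. Leave any pink or white look-alike of the cell_3 alone.

How it is judged:
By the outcome, as a careful person would: the job done as asked, in the order asked, and still so for the second after the job is handed in, with the robot touching nothing.
It also fails if it takes over 67 s, if anything falls off the work surface, if the arm or the gripper's body presses on something with over 40 N, if the wrist force passes 120 N, or if a joint passes its speed limit or range.

## Robot

A 6-joint arm with a two-finger parallel gripper is mounted at the origin on the work surface. World frame = base frame: x ahead of the robot, y to its left, z up, the work surface at z = 0. Lengths are in mm, angles in rad, forces in N, time in s.
With the tool pointing down it reaches from about 300 to 775 mm from the base axis. Payload 14.6 kg.
Tool frame: the origin (TCP) lies between the finger pads; the fingertips stand manip.nose_length ahead of it and the grasp point (between the pads) lies 11 mm behind it (manip.nose_length is the distance from the TCP to the fingertips, in mm); z points along the fingers, y is the line along which they close (so a half turn about z gives the same grasp; the last joint's range is limited). The gripper opens to 94 mm and grips with 3 to 60 N. Pads are 16 mm wide; open, the fingers measure 119 mm over their backs; the gripper's body (75 mm by 177 mm) begins 78 mm behind the grasp point.
Start: joints at [-1.349, 0.3, 1.521, -0, 1.321, -0.067], TCP at [156.634, -527.214, 213.446] pointing down, gripper open.
Joint ranges: [-3.03, 3.03], [-0.79, 2.21], [0.23, 2.52], [-1.04, 4.18], [0, 3.07], [-2.55, 2.55]. Speed limits (rad/s): [2.22, 2.22, 2.57, 3.14, 3.14, 3.14].

## Interface

Orientations are given as [roll, pitch, yaw] about the fixed x, y, z axes, in that order (R = Rz(yaw) Ry(pitch) Rx(roll)).
In Python, from cell import manip, cams, job gives the robot as it stands.
- The arm moves only by the tool jog_arm, never from a script. Its argument "commands" is a list of rows, each an object of numbers: "dx", "dy", "dz": the shift along the tool's x, y, z each as a share of 40 mm, from -1 to 1; "ax", "ay", "az": the turn, a rotation vector about the tool's x, y, z each as a share of 10 degrees, from -1 to 1; "gripper": the closure, from 0 (fully open) to 1 (shut). A call has 1 to 10 rows; each row shifts and turns the commanded pose from where the row before left it, along the tool's axes as they then stand; what a row does not reach is not made up. A row lasts 1/8 s, in which the tool goes at most 62.5 mm and 10.7 degrees, less where a joint would pass 70% of its speed; a pose out of reach is approached as far as the arm can. A call with a number of a shift or a turn outside -1 to 1 is refused whole. A call with a gripper value outside its range is refused whole. The fingers move at their own pace and stop on an object; "squeeze" is the grip in N (left out, the last holds). Time passes only in rows, so rows that do not move let the fingers close. It gives the time, the measured TCP pose, the force, the opening and the grip force at its end, in the units of the state.
- manip.read_state(): the state, without advancing time (a new reading comes with each control period).
- cams.camera(name): name is "scene" or "top" or "wrist"; returns a dict with "image" (384x512x3 uint8, red, green, blue), "fx", "fy", "cx", "cy" (pixels), "world_to_cam" (4x4, takes a point from world to camera coordinates). Camera axes: x right, y down, z forward; pixel columns grow to the right and rows downward; lengths in mm; the calibration is good to about 2 mm. A picture is of the moment at which its call begins. There is no depth.
- job.sign_off(): hands the job in; it is judged then, once.
The state is a dict: "clock": time; "joints": joint angles; "qd": joint speeds; "effort": joint torques, N m; "eef_pos": TCP position; "eef_rot": TCP orientation; "wrist_force": force on the tool from outside, world axes, zero at the start; "moment": the same for the moment, N m; "finger_gap": finger opening in mm; "finger_force": force on a finger pad.
Only numpy, scipy, OpenCV 4.12 (cv2) and the standard library are available. Lean on these libraries where they do the work, as an engineer would, in place of code of your own. Each camera call takes 0.05 s, during which the arm holds its last target. There are 200 camera calls.

## Working session

There is one attempt and no reset: what is moved stays moved. The work goes in short steps, Python scripts to look and compute and a tool call to move; the robot and the scene stay as the last step left them, time stands still between calls to the robot, and variables do not carry over. Pictures are saved under pics/ and viewed, at most 10 in all, crops included, and the job is handed in when it is done.

Besides the shell and the picture viewer there is one more tool, called after "Request:" by a JSON object that holds its "api" and its "payload". jog_arm: Moves the arm, as the interface text tells. Shift numbers are shares of 40 mm and turn numbers shares of 10 degrees, none past 1 either way. Its arguments: {"type":"object","properties":{"commands":{"type":"array"},"squeeze":{"type":"number"}},"required":["commands"]}

```bash
ls; mkdir -p pics; python3 - <<'E'
from cell import manip,cams
import cv2,numpy as np,pickle
d={n:cams.camera(n) for n in("top","scene")}
pickle.dump(d,open("c0.pkl","wb"))
for n in d: cv2.imwrite(f"pics/{n}0.png",cv2.resize(d[n]["image"][:,:,::-1],(800,600),interpolation=cv2.INTER_CUBIC)); print(n,d[n]["fx"],d[n]["cx"],d[n]["cy"],np.round(d[n]["world_to_cam"],3).tolist())
print(manip.nose_length,manip.read_state())
E
```

```text
pics
top 415.82807047540155 251.67643639911162 192.1915244833201 [[-0.018, -1.0, 0.002, -2.884], [-0.996, 0.018, -0.089, 595.746], [0.089, -0.003, -0.996, 1493.097], [0.0, 0.0, 0.0, 1.0]]
scene 376.6473772637614 249.91336551440588 187.87531337875365 [[0.674, 0.738, 0.009, -426.723], [0.532, -0.477, -0.7, -287.725], [-0.512, 0.477, -0.714, 1558.981], [0.0, 0.0, 0.0, 1.0]]
8.0 {'clock': 0.1, 'joints': array([-1.34863018e+00,  3.00408457e-01,  1.52147466e+00,  2.02927688e-06,
        1.32072632e+00, -6.66099744e-02]), 'qd': array([-0.00061669, -0.00104898, -0.00251335,  0.00145028,  0.00107082,
       -0.00034723]), 'effort': array([ 3.32230527e-03, -5.32639790e+01, -3.53281832e+01,  7.09921564e-02,
        2.34986236e-02, -7.03351498e-05]), 'eef_pos': array([ 156.57322733, -527.01696204,  212.96571496]), 'eef_rot': array([-3.14057826e+00, -6.96391628e-05,  2.88775584e-01]), 'wrist_force': array([0.63702563, 0.08827286, 0.73811263]), 'moment': array([ 0.00866187,  0.03746416, -0.02236964]), 'finger_force': 0.0, 'finger_gap': 93.65935609988088}
```

View pics/top0.png

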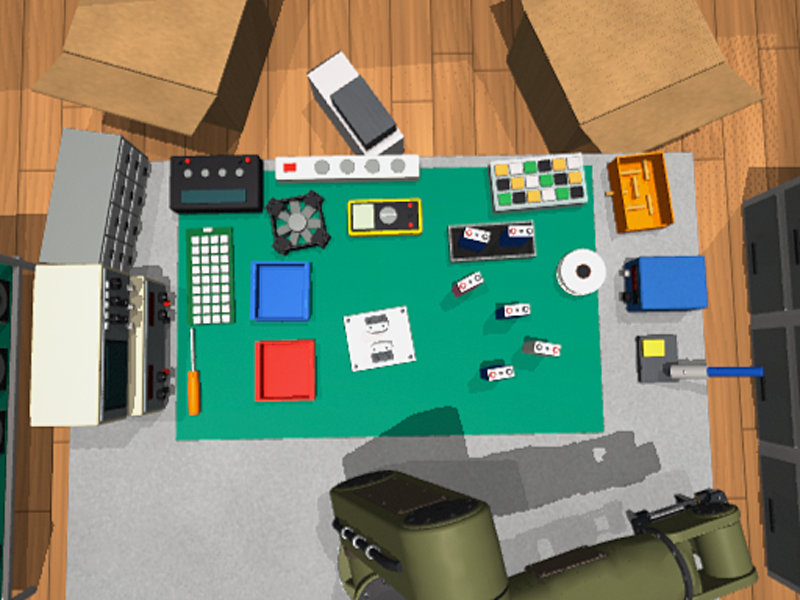

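View pics/scene0.png

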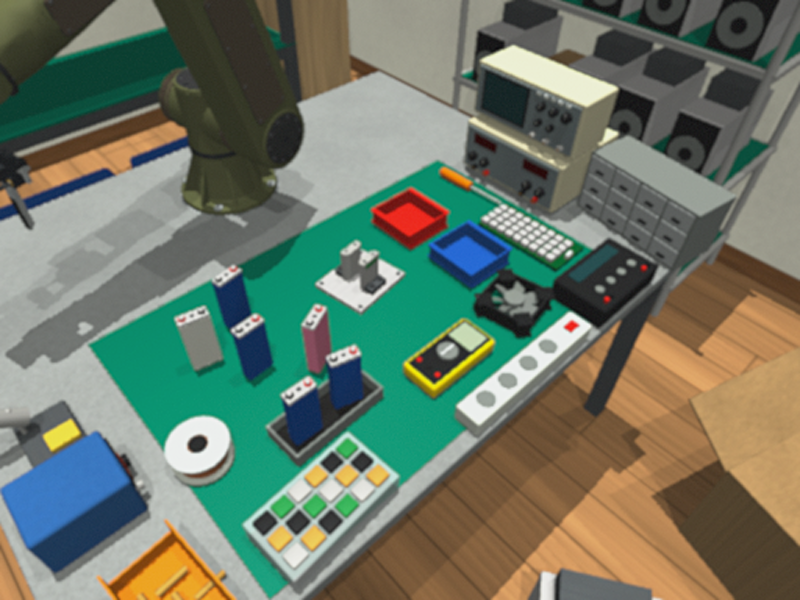

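Top picture (800x600 pixels). Candidates for a mat cell:
- Blue cell A at (497,373): chosen.
- Blue cell B at (515,311): chosen.
- Pink look-alike at (467,283): leave alone.
- White look-alike at (545,348): leave alone.
- Blue cells in the grey tray at (475,235) and (520,232): leave alone.

The gauge is at (380,338), with its passage roughly along the image's horizontal. The blue tray is at (281,291) and the red tray at (285,370).

```bash
cat > h.py <<'E'
import numpy as np,cv2
def ray(c,uv,z):
    W=c["world_to_cam"];R=W[:3,:3];t=W[:3,3];o=-R.T@t
    uv=np.atleast_2d(uv).astype(float)
    d=np.c_[(uv[:,0]-c["cx"])/c["fx"],(uv[:,1]-c["cy"])/c["fy"],np.ones(len(uv))]@R
    return o+d*((z-o[2])/d[:,2])[:,None]
def proj(c,p):
    W=c["world_to_cam"];q=np.atleast_2d(p)@W[:3,:3].T+W[:3,3]
    return np.c_[c["fx"]*q[:,0]/q[:,2]+c["cx"],c["fy"]*q[:,1]/q[:,2]+c["cy"]]
def rect(c,mask,z):
    """largest blob -> min area rectangle on plane z: centre, long, short, angle of long axis (deg)"""
    k=max(cv2.findContours(mask.astype(np.uint8),cv2.RETR_EXTERNAL,cv2.CHAIN_APPROX_NONE)[0],key=cv2.contourArea)
    p=ray(c,k[:,0]+0.0,z)[:,:2].astype(np.float32)
    b=cv2.boxPoints(cv2.minAreaRect(p)); e=[b[1]-b[0],b[2]-b[1]]; e.sort(key=np.linalg.norm)
    return b.mean(0).round(1),np.linalg.norm(e[1]).round(1),np.linalg.norm(e[0]).round(1),(np.degrees(np.arctan2(e[1][1],e[1][0]))%180).round(1)
def win(c,u,v,r):
    m=np.zeros(c["image"].shape[:2],bool);m[max(0,int(v-r)):int(v+r),max(0,int(u-r)):int(u+r)]=1;return m
E
cat > m.py <<'E'
from h import *;import pickle
c=pickle.load(open("c0.pkl","rb"))["top"];im=c["image"].astype(int);s=.64
mn=im.min(2);R,G,B=im[...,0],im[...,1],im[...,2]
for n,u,v in[("A",497,373),("B",515,311),("pink",467,283),("white",545,348),("g1",475,235),("g2",520,232)]:
    m=(win(c,u*s,v*s,13)&(R>110)).astype(np.uint8)
    m=cv2.morphologyEx(m,cv2.MORPH_CLOSE,np.ones((5,5)))
    print(n,rect(c,m,133))
print("gauge",rect(c,win(c,380*s,338*s,28)&(R>120),13))
print("blue",rect(c,win(c,281*s,291*s,27)&(B>R+70)&(B>G+40),48))
print("red",rect(c,win(c,285*s,370*s,27)&(R>G+80),48))
o=im[int(.64*200):int(.64*400),int(.64*330):int(.64*600)].astype(np.uint8)
cv2.imwrite("pics/crop.png",cv2.resize(o[:,:,::-1],None,fx=4,fy=4,interpolation=cv2.INTER_CUBIC))
E
python3 m.py
```

```text
A (array([ 426.5, -241.1], dtype=float32), np.float32(55.6), np.float32(25.1), np.float32(99.2))
B (array([ 562.6, -281. ], dtype=float32), np.float32(55.2), np.float32(25.4), np.float32(94.7))
pink (array([ 625.5, -180. ], dtype=float32), np.float32(55.3), np.float32(24.4), np.float32(115.5))
white (array([ 477.3, -342.6], dtype=float32), np.float32(58.1), np.float32(26.1), np.float32(79.5))
g1 (array([ 733.4, -193.9], dtype=float32), np.float32(85.9), np.float32(38.2), np.float32(89.0))
g2 (array([ 732.3, -284.7], dtype=float32), np.float32(75.6), np.float32(52.1), np.float32(88.1))
gauge (array([509.2,  21.7], dtype=float32), np.float32(151.8), np.float32(131.8), np.float32(99.0))
blue (array([621.1, 249.9], dtype=float32), np.float32(137.8), np.float32(134.9), np.float32(179.0))
red (array([438.3, 239.9], dtype=float32), np.float32(135.3), np.float32(132.5), np.float32(179.6))
```

View pics/crop.png

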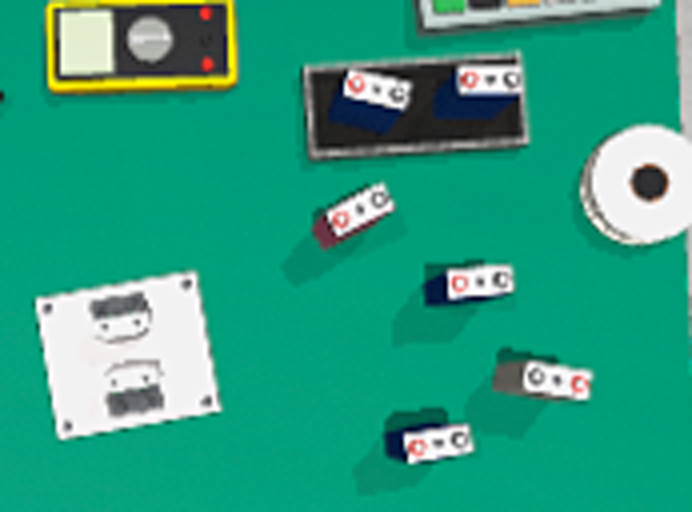

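Crop: the two blue-sided cells on the mat are A at (437,440) and B at (480,282). The pink one (355,215) and the grey-white one (555,380) are clearly different. Next I hover over A.

```bash
cat > go.py <<'E'
import sys,numpy as np
from cell import manip
def go(x,y,z,yawdeg):
    s=manip.read_state();p=s["eef_pos"];yaw=s["eef_rot"][2];t=np.radians(yawdeg)
    e=np.array([x,y,z])-p;c,q=np.cos(t),np.sin(t)
    print("t",round(s["clock"],2),"pos",p.round(1),"rpy",np.degrees(s["eef_rot"]).round(2),"F",s["wrist_force"].round(1),"gap",round(s["finger_gap"],1),"ff",round(s["finger_force"],1))
    print("az total",round(-np.degrees(t-yaw)/10,3),"then shares dx,dy,dz",np.round([(c*e[0]+q*e[1])/40,(q*e[0]-c*e[1])/40,-e[2]/40],3))
if __name__=="__main__": go(*map(float,sys.argv[1:5]))
E
python3 go.py 426.5 -241.1 190 9.2
```

```text
t 0.1 pos [ 156.6 -527.   213. ] rpy [-179.94   -0.     16.55] F [0.6 0.1 0.7] gap 93.7 ff 0.0
az total 0.735 then shares dx,dy,dz [ 7.804 -5.977  0.574]
```

Request:
{"api": "jog_arm", "payload": {"commands": [{"az": 0.735},{"dx": 0.87,"dy": -0.66,"dz": 0.06},{"dx": 0.87,"dy": -0.66,"dz": 0.06},{"dx": 0.87,"dy": -0.66,"dz": 0.06},{"dx": 0.87,"dy": -0.66,"dz": 0.06},{"dx": 0.87,"dy": -0.66,"dz": 0.06},{"dx": 0.87,"dy": -0.66,"dz": 0.06},{"dx": 0.87,"dy": -0.66,"dz": 0.06},{"dx": 0.87,"dy": -0.66,"dz": 0.06},{"dx": 0.85,"dy": -0.7,"dz": 0.09}]}}

```text
schema error: expected keys dx, dy, dz, ax, ay, az, gripper
```

```bash
python3 go.py 426.5 -241.1 190 9.2; python3 - <<'E'
from cell import manip,cams
import cv2,numpy as np,pickle
d={n:cams.camera(n) for n in("top","wrist")}
pickle.dump(d,open("c1.pkl","wb"))
a=np.hstack([d[n]["image"] for n in("wrist","top")])
cv2.imwrite("pics/w1.png",cv2.resize(a[:,:,::-1],(800,300),interpolation=cv2.INTER_AREA)); print(d["wrist"]["fx"],np.round(d["wrist"]["world_to_cam"],3).tolist())
E
```

```text
t 0.1 pos [ 156.6 -527.   213. ] rpy [-179.94   -0.     16.55] F [0.6 0.1 0.7] gap 93.7 ff 0.0
az total 0.735 then shares dx,dy,dz [ 7.804 -5.977  0.574]
265.5054897243058 [[0.285, -0.959, -0.001, -550.183], [-0.927, -0.276, 0.256, -25.794], [-0.245, -0.072, -0.967, 391.894], [0.0, 0.0, 0.0, 1.0]]
```

View pics/w1.png

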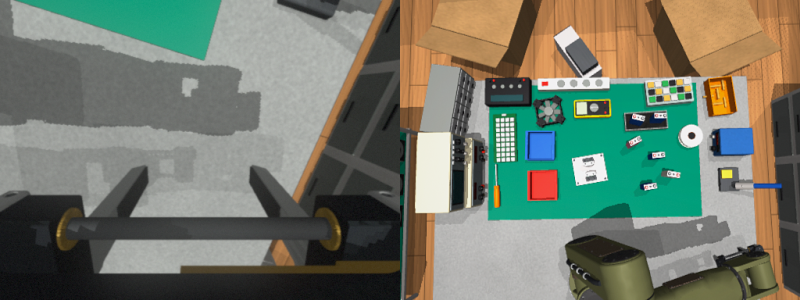

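The move was refused because every row needs all its keys. The picture shows the arm still at its start pose, with the fingers at the bottom centre of the wrist view.

Request:
{"api": "jog_arm", "payload": {"commands": [{"dx": 0,"dy": 0,"dz": 0,"ax": 0,"ay": 0,"az": 0.735,"gripper": 0},{"dx": 0.87,"dy": -0.66,"dz": 0.06,"ax": 0,"ay": 0,"az": 0,"gripper": 0},{"dx": 0.87,"dy": -0.66,"dz": 0.06,"ax": 0,"ay": 0,"az": 0,"gripper": 0},{"dx": 0.87,"dy": -0.66,"dz": 0.06,"ax": 0,"ay": 0,"az": 0,"gripper": 0},{"dx": 0.87,"dy": -0.66,"dz": 0.06,"ax": 0,"ay": 0,"az": 0,"gripper": 0},{"dx": 0.87,"dy": -0.66,"dz": 0.06,"ax": 0,"ay": 0,"az": 0,"gripper": 0},{"dx": 0.87,"dy": -0.66,"dz": 0.06,"ax": 0,"ay": 0,"az": 0,"gripper": 0},{"dx": 0.87,"dy": -0.66,"dz": 0.06,"ax": 0,"ay": 0,"az": 0,"gripper": 0},{"dx": 0.87,"dy": -0.66,"dz": 0.06,"ax": 0,"ay": 0,"az": 0,"gripper": 0},{"dx": 0.3,"dy": -0.3,"dz": 0.09,"ax": 0,"ay": 0,"az": 0,"gripper": 0}]}}

```text
clock: 1.45
eef_pos: [408.6, -259.1, 190.4]
eef_rot: [-3.141, 0.0, 0.163]
wrist_force: [-0.2, 0.1, -0.4]
finger_gap: 94.0
finger_force: 0.0
```

```bash
python3 go.py 426.5 -241.1 190 9.2; python3 - <<'E'
from cell import manip,cams
import cv2,numpy as np,pickle
d={n:cams.camera(n) for n in("top","wrist")}
pickle.dump(d,open("c1.pkl","wb"))
cv2.imwrite("pics/w2.png",d["wrist"]["image"][:,:,::-1])
from h import proj
print(proj(d["wrist"],[[426.5,-241.1,133],[562.6,-281,133],[509,22,13]]))
E
```

```text
t 1.45 pos [ 408.6 -259.1  190.4] rpy [-179.99    0.      9.31] F [-0.2  0.1 -0.4] gap 94.0 ff 0.0
az total 0.011 then shares dx,dy,dz [ 0.514 -0.373  0.011]
[[237.44856622 181.20322204]
 [315.30218246  18.17084022]
 [ 37.40725609  57.70609932]]
```

View pics/w2.png

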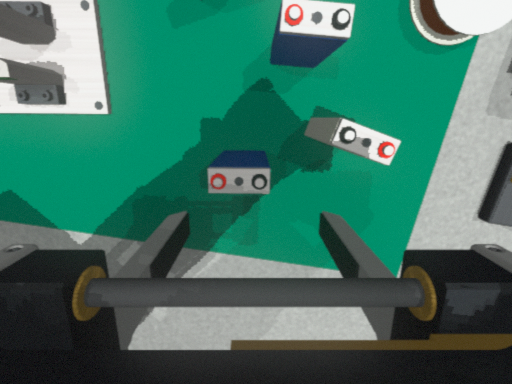

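Wrist view: A's top plate is at (239,181), under 2 px from the prediction of (237,181). B is at (317,17), the white look-alike at (365,142), and the gauge plate at the left edge. I refine A here.

```bash
cat > top.py <<'E'
from h import *;import sys,pickle
def celltop(c,guess,z,r=42,thr=110):
    u,v=proj(c,[[*guess,z]])[0];im=c["image"].astype(int)
    m=(win(c,u,v,r)&(im[...,0]>thr)).astype(np.uint8)
    m=cv2.morphologyEx(m,cv2.MORPH_CLOSE,np.ones((7,7)))
    return rect(c,m,z)
E
python3 - <<'E'
from top import *
d=pickle.load(open("c1.pkl","rb"))
for t in(100,120,140): print(celltop(d["wrist"],(426.5,-241),133,thr=t),celltop(d["wrist"],(562.6,-281),133,thr=t))
E
python3 go.py 426.5 -241.1 106 9.2
```

```text
(array([ 427.1, -242. ], dtype=float32), np.float32(54.2), np.float32(22.7), np.float32(99.3)) (array([ 562.3, -281.8], dtype=float32), np.float32(56.6), np.float32(25.0), np.float32(99.3))
(array([ 427.2, -241.9], dtype=float32), np.float32(53.9), np.float32(22.0), np.float32(98.2)) (array([ 564.1, -281.8], dtype=float32), np.float32(55.4), np.float32(25.1), np.float32(94.9))
(array([ 428.1, -241.8], dtype=float32), np.float32(52.4), np.float32(19.1), np.float32(99.3)) (array([ 564.2, -281.8], dtype=float32), np.float32(55.1), np.float32(24.8), np.float32(94.6))
t 1.55 pos [ 407.8 -259.7  190.2] rpy [-1.7997e+02  4.0000e-02  9.3000e+00] F [ 0.1 -0.9  0. ] gap 93.7 ff 0.0
az total 0.01 then shares dx,dy,dz [ 0.535 -0.383  2.104]
```

Request:
{"api": "jog_arm", "payload": {"commands": [{"dx": 0.54,"dy": -0.36,"dz": 0,"ax": 0,"ay": 0,"az": 0,"gripper": 0},{"dx": 0,"dy": 0,"dz": 0.7,"ax": 0,"ay": 0,"az": 0,"gripper": 0},{"dx": 0,"dy": 0,"dz": 0.7,"ax": 0,"ay": 0,"az": 0,"gripper": 0},{"dx": 0,"dy": 0,"dz": 0.7,"ax": 0,"ay": 0,"az": 0,"gripper": 0},{"dx": 0,"dy": 0,"dz": 0,"ax": 0,"ay": 0,"az": 0,"gripper": 0.3},{"dx": 0,"dy": 0,"dz": 0,"ax": 0,"ay": 0,"az": 0,"gripper": 1},{"dx": 0,"dy": 0,"dz": 0,"ax": 0,"ay": 0,"az": 0,"gripper": 1},{"dx": 0,"dy": 0,"dz": 0,"ax": 0,"ay": 0,"az": 0,"gripper": 1},{"dx": 0,"dy": 0,"dz": 0,"ax": 0,"ay": 0,"az": 0,"gripper": 1}], "squeeze": 32}}

```text
clock: 2.68
eef_pos: [426.9, -242.9, 107.3]
eef_rot: [3.141, -0.001, 0.161]
wrist_force: [-0.4, 0.7, 5.9]
finger_gap: 55.5
finger_force: 31.9
```

```bash
python3 go.py 522 -57 120 9.0
```

```text
t 2.67 pos [ 426.9 -242.9  107.3] rpy [ 1.7996e+02 -5.0000e-02  9.2000e+00] F [-0.4  0.7  5.9] gap 55.5 ff 31.9
az total 0.02 then shares dx,dy,dz [ 3.075 -4.219 -0.319]
```

Request:
{"api": "jog_arm", "payload": {"commands": [{"dx": 0,"dy": 0,"dz": -0.4,"ax": 0,"ay": 0,"az": 0.02,"gripper": 1},{"dx": 0,"dy": 0,"dz": -0.8,"ax": 0,"ay": 0,"az": 0,"gripper": 1},{"dx": 0,"dy": 0,"dz": -0.8,"ax": 0,"ay": 0,"az": 0,"gripper": 1},{"dx": 0,"dy": -0.4,"dz": -0.3,"ax": 0,"ay": 0,"az": 0,"gripper": 1},{"dx": 0.1,"dy": -0.9,"dz": 0,"ax": 0,"ay": 0,"az": 0,"gripper": 1},{"dx": 0.1,"dy": -0.9,"dz": 0,"ax": 0,"ay": 0,"az": 0,"gripper": 1},{"dx": 0.1,"dy": -0.9,"dz": 0,"ax": 0,"ay": 0,"az": 0,"gripper": 1},{"dx": 0.1,"dy": -0.9,"dz": 0,"ax": 0,"ay": 0,"az": 0,"gripper": 1},{"dx": 0.1,"dy": -0.6,"dz": 0,"ax": 0,"ay": 0,"az": 0,"gripper": 1},{"dx": 0,"dy": 0,"dz": 0,"ax": 0,"ay": 0,"az": 0,"gripper": 1}]}}

```text
clock: 3.92
eef_pos: [416.9, -56.2, 198.3]
eef_rot: [-3.141, 0.001, 0.159]
wrist_force: [0.7, 0.0, -4.8]
finger_gap: 55.9
finger_force: 31.9
```

```bash
python3 go.py 522 -57 120 9.0; python3 - <<'E'
from cell import manip,cams
import cv2,numpy as np,pickle
d={n:cams.camera(n) for n in("top","wrist")}
pickle.dump(d,open("c2.pkl","wb"))
cv2.imwrite("pics/w3.png",d["wrist"]["image"][:,:,::-1])
from h import proj
print(proj(d["wrist"],[[509,22,13],[509,22,88]]))
E
```

```text
t 3.92 pos [416.9 -56.2 198.3] rpy [-1.7997e+02  5.0000e-02  9.1300e+00] F [ 0.7  0.  -4.8] gap 55.9 ff 31.9
az total 0.013 then shares dx,dy,dz [2.592 0.431 1.958]
[[203.79417061  94.3099204 ]
 [190.07270658  88.15081833]]
```

View pics/w3.png

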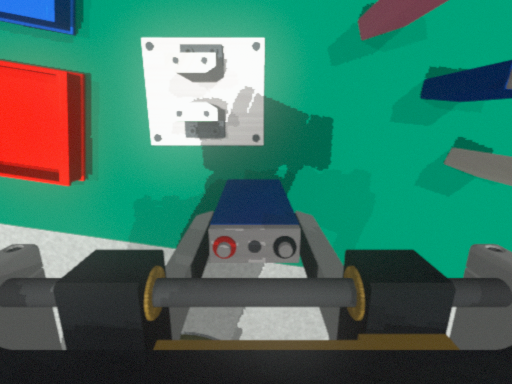

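Wrist view: cell A is upright in the grip with its top plate at (255,243). The gauge plate is at (205,92) with its jaws left and centre, and both tray edges show at the left.

```bash
python3 - <<'E'
from top import *
d=pickle.load(open("c2.pkl","rb"));c=d["wrist"];im=c["image"].astype(int)
def gm(t):
    m=(win(c,204,90,72)&(im[...,0]>t));return rect(c,m,13)
for t in(110,130,150): print("plate",gm(t))
# screw holes
for (u,v) in[(149,45),(256,46),(157,138),(256,138)]:
    w=win(c,u,v,8);g=np.where(w,255-im.mean(2),0);g=np.where(g>100,g,0);V,U=np.nonzero(g);k=g[V,U]
    print("hole",ray(c,[(U*k).sum()/k.sum(),(V*k).sum()/k.sum()],13)[0,:2].round(1))
for t in (60,80,100):
    m=(win(c,255,243,46)&(im[...,0]>t)&(abs(im[...,2]-im[...,0])<40)).astype(np.uint8);m[:218]=0;m[266:]=0;m[:,:206]=0;m[:,303:]=0
    m=cv2.morphologyEx(m,cv2.MORPH_CLOSE,np.ones((9,9)));print("cell",rect(c,m,224))
print(im[205:275:3,254].tolist())
# jaw inner edges: column profile along image col 195
print("col195",[(r,im[r,195].tolist()) for r in range(60,118,2)])
E
```

```text
plate (array([509.9,  21.2], dtype=float32), np.float32(151.4), np.float32(129.7), np.float32(99.1))
plate (array([510.,  21.], dtype=float32), np.float32(150.9), np.float32(129.7), np.float32(99.1))
plate (array([509.9,  21. ], dtype=float32), np.float32(150.6), np.float32(129.7), np.float32(99.1))
hole [553.9  94.7]
hole [574.7 -34.4]
hole [443.2  80.8]
hole [464.4 -53.5]
cell (array([419.7, -57.1], dtype=float32), np.float32(55.6), np.float32(31.0), np.float32(99.1))
cell (array([419.7, -57. ], dtype=float32), np.float32(55.4), np.float32(31.0), np.float32(99.1))
cell (array([417.1, -57.2], dtype=float32), np.float32(55.0), np.float32(25.9), np.float32(99.1))
[[20, 45, 84], [22, 49, 87], [27, 47, 86], [21, 45, 83], [24, 47, 87], [29, 51, 89], [31, 54, 96], [97, 98, 97], [116, 115, 115], [123, 122, 120], [120, 122, 121], [117, 118, 115], [60, 64, 63], [62, 65, 66], [55, 59, 59], [60, 62, 61], [113, 113, 111], [120, 118, 119], [133, 131, 129], [145, 144, 140], [134, 138, 135], [136, 140, 136], [133, 136, 133], [131, 135, 132]]
col195 [(60, [251, 252, 251]), (62, [251, 252, 251]), (64, [251, 252, 251]), (66, [251, 252, 251]), (68, [251, 252, 250]), (70, [251, 252, 250]), (72, [225, 226, 224]), (74, [126, 128, 122]), (76, [127, 130, 124]), (78, [127, 129, 124]), (80, [130, 132, 127]), (82, [210, 207, 205]), (84, [247, 246, 244]), (86, [247, 246, 245]), (88, [248, 247, 245]), (90, [246, 244, 243]), (92, [247, 247, 245]), (94, [246, 245, 243]), (96, [243, 243, 242]), (98, [248, 249, 247]), (100, [208, 206, 203]), (102, [241, 242, 241]), (104, [251, 252, 251]), (106, [251, 252, 252]), (108, [251, 252, 252]), (110, [251, 252, 252]), (112, [251, 252, 251]), (114, [251, 252, 252]), (116, [251, 252, 251])]
```

```bash
python3 - <<'E'
from top import *
d=pickle.load(open("c2.pkl","rb"));c=d["wrist"];im=c["image"].astype(int)
t=np.radians(9.1);X=np.array([np.cos(t),np.sin(t)]);Y=np.array([-np.sin(t),np.cos(t)])
G=np.array([509.9,21.1]);P=np.array([416.9,-56.2])
def edge(u,a,b,ch=0):
    p=im[a:b,u-2:u+3].mean((1,2)); g=np.abs(np.diff(p)); return a+(g*np.arange(len(g))).sum()/g.sum()+.5
for u in(185,195,202):
    a=edge(u,69,76);b=edge(u,96,101)
    print("jaw",[((ray(c,[u,r],88)[0,:2]-G)@X).round(2) for r in(a,b)],a,b)
for u in(225,254,280):
    r=edge(u,219,227);p=ray(c,[u,r],224)[0,:2]-P
    print("cell front rel tcp",(p@X).round(2),r,"centre",(p@X-12).round(2))
E
```

```text
jaw [np.float64(13.86), np.float64(-8.91)] 72.41798941798942 96.75287356321839
jaw [np.float64(13.9), np.float64(-10.73)] 72.37426114991939 98.65370705244123
jaw [np.float64(13.85), np.float64(-10.25)] 72.42631578947369 98.14655172413794
cell front rel tcp 14.6 223.51972685887708 centre 2.6
cell front rel tcp 14.5 223.6845238095238 centre 2.5
cell front rel tcp 14.52 223.6532738095238 centre 2.52
```

```bash
python3 - <<'E'
from top import *
d=pickle.load(open("c2.pkl","rb"));c=d["wrist"];im=c["image"].astype(int)
t=np.radians(9.1);X=np.array([np.cos(t),np.sin(t)]);P=np.array([416.9,-56.2])
def edge(im,u,a,b,ch):
    p=im[a:b,u-2:u+3,ch].mean(1); g=np.abs(np.diff(p)); g[g<0.3*g.max()]=0; return a+(g*np.arange(len(g))).sum()/g.sum()+.5
for u in(235,245,255,265):
    r=edge(im,u,174,188,1);print("foot front rel tcp",[((ray(c,[u,r],z)[0,:2]-P)@X).round(2) for z in(92,94)],r)
print(ray(c,[254,223.6],222)[0,:2]@X-P@X)
c=pickle.load(open("c1.pkl","rb"))["wrist"];im=c["image"].astype(int)
print(im[145:200:2,238].tolist())
for u in(225,238,250):
    r=edge(im,u,162,172,0);print("c1 front-12",((ray(c,[u,r],133)[0,:2]-[426.9,-242.9])@X-12).round(2),r)
E
```

```text
foot front rel tcp [np.float64(11.06), np.float64(11.53)] 178.91743119266056
foot front rel tcp [np.float64(11.06), np.float64(11.53)] 178.91714285714286
foot front rel tcp [np.float64(11.06), np.float64(11.53)] 178.92011834319527
foot front rel tcp [np.float64(11.03), np.float64(11.49)] 178.95294117647057
13.72003430129655
[[19, 94, 70], [5, 89, 69], [4, 83, 68], [16, 47, 71], [22, 48, 76], [20, 48, 78], [27, 51, 79], [21, 48, 79], [21, 47, 76], [19, 46, 77], [23, 45, 78], [68, 81, 96], [150, 149, 148], [159, 158, 155], [155, 157, 153], [154, 157, 152], [82, 86, 84], [65, 72, 71], [65, 72, 72], [58, 66, 66], [82, 86, 82], [131, 132, 128], [138, 138, 134], [137, 137, 133], [85, 109, 100], [22, 89, 69], [20, 76, 60], [14, 76, 58]]
c1 front-12 0.46 167.16129032258064
c1 front-12 0.16 167.5550621669627
c1 front-12 0.16 167.60771992818673
```

```bash
python3 go.py 521.3 -53.1 121.5 9.1
```

```text
t 4.03 pos [417.2 -57.7 198.4] rpy [-1.7999e+02  4.0000e-02  9.0400e+00] F [ 0.1 -0.6 -4.3] gap 55.8 ff 31.9
az total -0.006 then shares dx,dy,dz [2.588 0.299 1.922]
```

Request:
{"api": "jog_arm", "payload": {"commands": [{"dx": 0.5,"dy": 0.1,"dz": 0,"ax": 0,"ay": 0,"az": 0,"gripper": 1},{"dx": 0.8,"dy": 0.1,"dz": 0,"ax": 0,"ay": 0,"az": 0,"gripper": 1},{"dx": 0.8,"dy": 0.09,"dz": 0,"ax": 0,"ay": 0,"az": 0,"gripper": 1},{"dx": 0.48,"dy": 0,"dz": 0,"ax": 0,"ay": 0,"az": 0,"gripper": 1},{"dx": 0,"dy": 0,"dz": 0.6,"ax": 0,"ay": 0,"az": 0,"gripper": 1},{"dx": 0,"dy": 0,"dz": 0.6,"ax": 0,"ay": 0,"az": 0,"gripper": 1},{"dx": 0,"dy": 0,"dz": 0.4,"ax": 0,"ay": 0,"az": 0,"gripper": 1},{"dx": 0,"dy": 0,"dz": 0,"ax": 0,"ay": 0,"az": 0,"gripper": 1}]}}

```text
clock: 5.03
eef_pos: [520.8, -53.6, 133.7]
eef_rot: [-3.141, 0.002, 0.156]
wrist_force: [-0.5, -0.3, -3.5]
finger_gap: 55.7
finger_force: 32.0
```

```bash
cat > look.py <<'E'
# wrist view: cell-in-hand front edges (top, foot) against the gauge's frame
from top import *;from cell import cams,manip;import sys
c=cams.camera("wrist");pickle.dump(c,open("w.pkl","wb"));s=manip.read_state()
cv2.imwrite(sys.argv[1],c["image"][:,:,::-1])
E
python3 go.py 521.3 -53.1 121.5 9.1; python3 look.py pics/w4.png
```

```text
t 5.03 pos [520.8 -53.6 133.7] rpy [-1.7996e+02  1.2000e-01  8.9600e+00] F [-0.5 -0.3 -3.5] gap 55.7 ff 32.0
az total -0.014 then shares dx,dy,dz [ 0.013 -0.01   0.306]
```

View pics/w4.png

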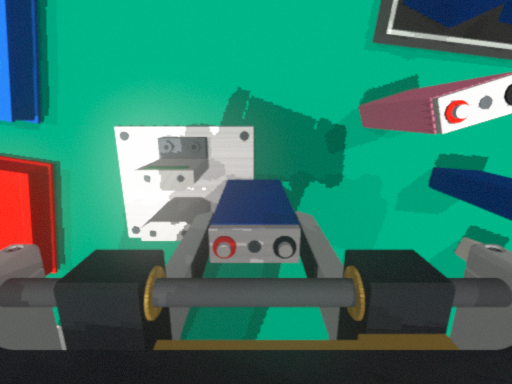

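Wrist view: cell A (255,240) is lined up with the passage, with the jaws at about (175,170) and (170,215). I lower it and slide in gently.

Request:
{"api": "jog_arm", "payload": {"commands": [{"dx": 0,"dy": 0,"dz": 0.3,"ax": 0,"ay": 0,"az": 0,"gripper": 1},{"dx": 0,"dy": -0.15,"dz": 0,"ax": 0,"ay": 0,"az": 0,"gripper": 1},{"dx": 0,"dy": -0.15,"dz": 0,"ax": 0,"ay": 0,"az": 0,"gripper": 1},{"dx": 0,"dy": -0.15,"dz": 0,"ax": 0,"ay": 0,"az": 0,"gripper": 1},{"dx": 0,"dy": -0.15,"dz": 0,"ax": 0,"ay": 0,"az": 0,"gripper": 1},{"dx": 0,"dy": -0.15,"dz": 0,"ax": 0,"ay": 0,"az": 0,"gripper": 1},{"dx": 0,"dy": -0.1,"dz": 0,"ax": 0,"ay": 0,"az": 0,"gripper": 1},{"dx": 0,"dy": 0,"dz": 0,"ax": 0,"ay": 0,"az": 0,"gripper": 1}]}}

```text
clock: 6.08
eef_pos: [516.1, -19.5, 122.7]
eef_rot: [3.142, -0.0, 0.157]
wrist_force: [-0.2, 0.6, -5.2]
finger_gap: 55.8
finger_force: 32.0
```

```bash
cat > g.py <<'E'
import numpy as np;from cell import manip
s=manip.read_state();t=np.radians(9.1);e=s["eef_pos"][:2]-[509.9,21.1]
X=np.array([np.cos(t),np.sin(t)]);Y=np.array([-X[1],X[0]])
print("gauge x,y",(e@X).round(1),(e@Y).round(1),"F",(s["wrist_force"][:2]@X).round(1),(s["wrist_force"][:2]@Y).round(1),s["wrist_force"][2].round(1),"M",s["moment"].round(2),"yaw",np.degrees(s["eef_rot"][2]).round(2))
E
python3 g.py
```

```text
gauge x,y -0.3 -41.0 F -0.1 0.6 -5.2 M [-0.02 -0.02  0.03] yaw 9.01
```

Request:
{"api": "jog_arm", "payload": {"commands": [{"dx": 0,"dy": -0.06,"dz": 0,"ax": 0,"ay": 0,"az": 0,"gripper": 1},{"dx": 0,"dy": -0.06,"dz": 0,"ax": 0,"ay": 0,"az": 0,"gripper": 1},{"dx": 0,"dy": -0.06,"dz": 0,"ax": 0,"ay": 0,"az": 0,"gripper": 1}]}}

```text
clock: 6.45
eef_pos: [514.9, -12.4, 122.6]
eef_rot: [-3.142, 0.0, 0.157]
wrist_force: [0.4, 0.1, -4.1]
finger_gap: 55.9
finger_force: 32.0
```

Request:
{"api": "jog_arm", "payload": {"commands": [{"dx": 0,"dy": -0.05,"dz": 0,"ax": 0,"ay": 0,"az": 0,"gripper": 1},{"dx": 0,"dy": -0.05,"dz": 0,"ax": 0,"ay": 0,"az": 0,"gripper": 1}]}}

```text
clock: 6.7
eef_pos: [514.7, -9.6, 122.9]
eef_rot: [3.139, -0.001, 0.157]
wrist_force: [1.4, -13.8, -4.4]
finger_gap: 55.4
finger_force: 32.0
```

```bash
python3 g.py
```

```text
gauge x,y -0.1 -31.1 F -0.8 -13.9 -4.4 M [-3.32 -0.44  0.02] yaw 9.01
```

A stopped at y ≈ −31 in the gauge frame, with 14 N straight back along the passage and almost no sideways force, so A is swollen and goes to the red tray. Backing out.

Request:
{"api": "jog_arm", "payload": {"commands": [{"dx": 0,"dy": 0.1,"dz": 0,"ax": 0,"ay": 0,"az": 0,"gripper": 1},{"dx": 0,"dy": 0.4,"dz": 0,"ax": 0,"ay": 0,"az": 0,"gripper": 1},{"dx": 0,"dy": 0.6,"dz": 0,"ax": 0,"ay": 0,"az": 0,"gripper": 1},{"dx": 0,"dy": 0,"dz": -0.5,"ax": 0,"ay": 0,"az": 0,"gripper": 1},{"dx": 0,"dy": 0,"dz": -0.8,"ax": 0,"ay": 0,"az": 0,"gripper": 1},{"dx": 0,"dy": 0,"dz": -0.8,"ax": 0,"ay": 0,"az": 0,"gripper": 1},{"dx": 0,"dy": 0,"dz": -0.4,"ax": 0,"ay": 0,"az": 0,"gripper": 1},{"dx": 0,"dy": 0,"dz": 0,"ax": 0,"ay": 0,"az": 0.45,"gripper": 1},{"dx": 0,"dy": 0,"dz": 0,"ax": 0,"ay": 0,"az": 0.45,"gripper": 1}]}}

```text
clock: 7.82
eef_pos: [521.0, -52.5, 222.1]
eef_rot: [-3.141, 0.001, -0.003]
wrist_force: [0.0, -0.1, -4.7]
finger_gap: 56.0
finger_force: 32.0
```

```bash
python3 go.py 411 243 215 0
```

```text
t 7.83 pos [521.  -52.5 222.1] rpy [-1.7999e+02  5.0000e-02 -1.6000e-01] F [ 0.  -0.1 -4.7] gap 56.0 ff 32.0
az total -0.016 then shares dx,dy,dz [-2.75  -7.387  0.177]
```

Request:
{"api": "jog_arm", "payload": {"commands": [{"dx": -0.15,"dy": -0.4,"dz": 0,"ax": 0,"ay": 0,"az": 0,"gripper": 1},{"dx": -0.3,"dy": -0.8,"dz": 0,"ax": 0,"ay": 0,"az": 0,"gripper": 1},{"dx": -0.3,"dy": -0.85,"dz": 0,"ax": 0,"ay": 0,"az": 0,"gripper": 1},{"dx": -0.3,"dy": -0.85,"dz": 0,"ax": 0,"ay": 0,"az": 0,"gripper": 1},{"dx": -0.3,"dy": -0.85,"dz": 0,"ax": 0,"ay": 0,"az": 0,"gripper": 1},{"dx": -0.3,"dy": -0.85,"dz": 0,"ax": 0,"ay": 0,"az": 0,"gripper": 1},{"dx": -0.3,"dy": -0.85,"dz": 0,"ax": 0,"ay": 0,"az": 0,"gripper": 1},{"dx": -0.3,"dy": -0.85,"dz": 0,"ax": 0,"ay": 0,"az": 0,"gripper": 1},{"dx": -0.3,"dy": -0.7,"dz": 0,"ax": 0,"ay": 0,"az": 0,"gripper": 1},{"dx": -0.2,"dy": -0.39,"dz": 0,"ax": 0,"ay": 0,"az": 0,"gripper": 1}]}}

```text
clock: 9.07
eef_pos: [410.1, 244.8, 222.3]
eef_rot: [3.141, 0.001, 0.003]
wrist_force: [0.6, -0.5, -5.3]
finger_gap: 55.8
finger_force: 32.0
```

```bash
python3 go.py 411 243 112 0;  python3 look.py pics/w5.png; python3 - <<'E'
from top import *
c=pickle.load(open("w.pkl","rb"));im=c["image"].astype(int)
m=(im[...,0]>im[...,1]+80);V,U=np.nonzero(m);print(U.min(),U.max(),V.min(),V.max())
E
```

```text
t 9.07 pos [410.1 244.8 222.3] rpy [1.7999e+02 4.0000e-02 1.5000e-01] F [ 0.6 -0.5 -5.3] gap 55.8 ff 32.0
az total 0.015 then shares dx,dy,dz [0.023 0.044 2.758]
21 313 11 255
```

View pics/w5.png

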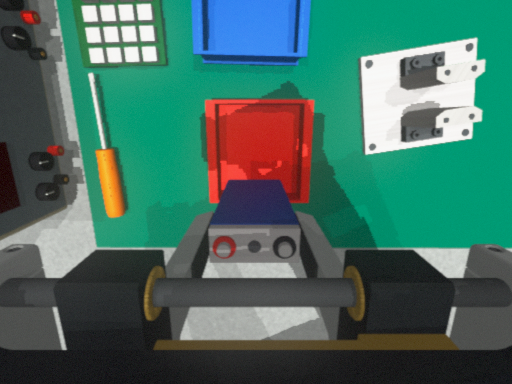

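Wrist view: the red tray is ahead of and under the held cell, with its far rim at row 99 and its sides at columns 205 and 314. The blue tray is beyond it. I check the red tray's centre numerically.

```bash
python3 - <<'E'
from top import *
c=pickle.load(open("w.pkl","rb"))
print(ray(c,[[205.5,99.5],[314,99.5],[260,99.5],[259,66]],48)[:,:2].round(1), ray(c,[[209,203],[311,203]],3)[:,:2].round(1),proj(c,[[438,245,48]]))
E
```

```text
[[506.3 304.9]
 [506.7 170.3]
 [506.5 237.3]
 [544.9 238.8]] [[356.6 314. ]
 [357.  156.1]] [[253.66646207 154.6389253 ]]
```

Request:
{"api": "jog_arm", "payload": {"commands": [{"dx": 0.12,"dy": 0.12,"dz": 0,"ax": 0,"ay": 0,"az": 0,"gripper": 1},{"dx": 0,"dy": 0,"dz": 0.6,"ax": 0,"ay": 0,"az": 0,"gripper": 1},{"dx": 0,"dy": 0,"dz": 0.8,"ax": 0,"ay": 0,"az": 0,"gripper": 1},{"dx": 0,"dy": 0,"dz": 0.7,"ax": 0,"ay": 0,"az": 0,"gripper": 1},{"dx": 0,"dy": 0,"dz": 0.4,"ax": 0,"ay": 0,"az": 0,"gripper": 1},{"dx": 0,"dy": 0,"dz": 0.12,"ax": 0,"ay": 0,"az": 0,"gripper": 1},{"dx": 0,"dy": 0,"dz": 0.05,"ax": 0,"ay": 0,"az": 0,"gripper": 1},{"dx": 0,"dy": 0,"dz": 0,"ax": 0,"ay": 0,"az": 0,"gripper": 1}]}}

```text
clock: 10.12
eef_pos: [416.4, 238.8, 116.5]
eef_rot: [-3.141, -0.001, -0.0]
wrist_force: [-1.1, 0.2, -5.0]
finger_gap: 55.6
finger_force: 32.0
```

```bash
python3 go.py 415 240 111.3 0
```

```text
t 10.12 pos [416.4 238.8 116.5] rpy [-1.7997e+02 -6.0000e-02 -0.0000e+00] F [-1.1  0.2 -5. ] gap 55.6 ff 32.0
az total -0.0 then shares dx,dy,dz [-0.035 -0.029  0.131]
```

Lower by 1–2 mm rows until the foot touches.

Request:
{"api": "jog_arm", "payload": {"commands": [{"dx": 0,"dy": 0,"dz": 0.05,"ax": 0,"ay": 0,"az": 0,"gripper": 1},{"dx": 0,"dy": 0,"dz": 0.04,"ax": 0,"ay": 0,"az": 0,"gripper": 1},{"dx": 0,"dy": 0,"dz": 0,"ax": 0,"ay": 0,"az": 0,"gripper": 1}]}}

```text
clock: 10.5
eef_pos: [415.9, 238.7, 112.2]
eef_rot: [3.142, 0.0, 0.0]
wrist_force: [0.5, 0.2, -4.6]
finger_gap: 55.8
finger_force: 32.0
```

Request:
{"api": "jog_arm", "payload": {"commands": [{"dx": 0,"dy": 0,"dz": 0.02,"ax": 0,"ay": 0,"az": 0,"gripper": 1},{"dx": 0,"dy": 0,"dz": 0.02,"ax": 0,"ay": 0,"az": 0,"gripper": 1}]}}

```text
clock: 10.75
eef_pos: [416.3, 238.8, 111.3]
eef_rot: [-3.141, -0.001, 0.0]
wrist_force: [-3.3, -1.5, 10.8]
finger_gap: 55.7
finger_force: 32.0
```

Foot contact. Release and rise.

Request:
{"api": "jog_arm", "payload": {"commands": [{"dx": 0,"dy": 0,"dz": 0,"ax": 0,"ay": 0,"az": 0,"gripper": 0.3},{"dx": 0,"dy": 0,"dz": 0,"ax": 0,"ay": 0,"az": 0,"gripper": 0},{"dx": 0,"dy": 0,"dz": 0,"ax": 0,"ay": 0,"az": 0,"gripper": 0},{"dx": 0,"dy": 0,"dz": 0,"ax": 0,"ay": 0,"az": 0,"gripper": 0},{"dx": 0,"dy": 0,"dz": -0.3,"ax": 0,"ay": 0,"az": 0,"gripper": 0},{"dx": 0,"dy": 0,"dz": -0.6,"ax": 0,"ay": 0,"az": 0,"gripper": 0},{"dx": 0,"dy": 0,"dz": -0.8,"ax": 0,"ay": 0,"az": 0,"gripper": 0},{"dx": 0,"dy": 0,"dz": -0.8,"ax": 0,"ay": 0,"az": 0,"gripper": 0},{"dx": 0,"dy": 0,"dz": -0.3,"ax": 0,"ay": 0,"az": 0,"gripper": 0}]}}

```text
clock: 11.88
eef_pos: [416.4, 239.0, 224.8]
eef_rot: [-3.14, -0.003, -0.0]
wrist_force: [-1.1, 0.3, -0.6]
finger_gap: 94.0
finger_force: 0.0
```

```bash
python3 go.py 545 -285 220 5; python3 look.py pics/w6.png; python3 - <<'E'
from top import *
c=pickle.load(open("w.pkl","rb"))
for t in (90,110): print(celltop(c,(416,239),137,thr=t,r=40))
E
```

```text
t 11.88 pos [416.4 239.  224.8] rpy [-1.7992e+02 -1.5000e-01 -0.0000e+00] F [-1.1  0.3 -0.6] gap 94.0 ff 0.0
az total -0.5 then shares dx,dy,dz [ 2.06  13.329  0.12 ]
(array([429.8, 240.4], dtype=float32), np.float32(81.5), np.float32(54.7), np.float32(90.0))
(array([429.8, 240.4], dtype=float32), np.float32(81.5), np.float32(54.7), np.float32(90.0))
```

View pics/w6.png

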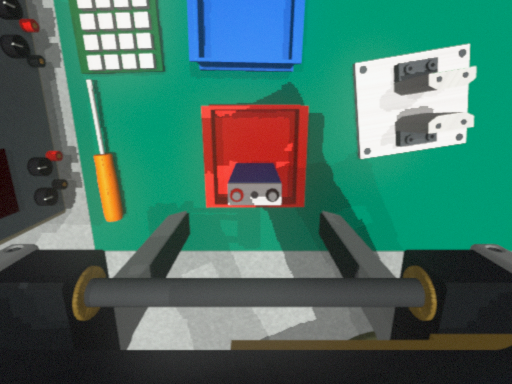

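Wrist view: A stands upright inside the red tray at (255,187), released. On to B.

Request:
{"api": "jog_arm", "payload": {"commands": [{"dx": 0,"dy": 0.3,"dz": 0,"ax": 0,"ay": 0,"az": -0.47,"gripper": 0},{"dx": 0.14,"dy": 0.95,"dz": 0,"ax": 0,"ay": 0,"az": 0,"gripper": 0},{"dx": 0.14,"dy": 0.95,"dz": 0,"ax": 0,"ay": 0,"az": 0,"gripper": 0},{"dx": 0.14,"dy": 0.95,"dz": 0,"ax": 0,"ay": 0,"az": 0,"gripper": 0},{"dx": 0.14,"dy": 0.95,"dz": 0,"ax": 0,"ay": 0,"az": 0,"gripper": 0},{"dx": 0.14,"dy": 0.95,"dz": 0,"ax": 0,"ay": 0,"az": 0,"gripper": 0},{"dx": 0.14,"dy": 0.95,"dz": 0,"ax": 0,"ay": 0,"az": 0,"gripper": 0},{"dx": 0.14,"dy": 0.95,"dz": 0,"ax": 0,"ay": 0,"az": 0,"gripper": 0},{"dx": 0.14,"dy": 0.95,"dz": 0,"ax": 0,"ay": 0,"az": 0,"gripper": 0},{"dx": 0.14,"dy": 0.95,"dz": 0,"ax": 0,"ay": 0,"az": 0,"gripper": 0}]}}

```text
clock: 13.18
eef_pos: [494.1, -111.2, 221.6]
eef_rot: [-3.141, 0.001, 0.082]
wrist_force: [-0.2, 1.1, 1.2]
finger_gap: 93.7
finger_force: 0.0
```

Request:
{"api": "jog_arm", "payload": {"commands": [{"dx": 0.15,"dy": 0.95,"dz": 0.1,"ax": 0,"ay": 0,"az": 0,"gripper": 0},{"dx": 0.15,"dy": 0.95,"dz": 0.2,"ax": 0,"ay": 0,"az": 0,"gripper": 0},{"dx": 0.15,"dy": 0.95,"dz": 0.2,"ax": 0,"ay": 0,"az": 0,"gripper": 0},{"dx": 0.15,"dy": 0.95,"dz": 0.2,"ax": 0,"ay": 0,"az": 0,"gripper": 0},{"dx": 0,"dy": 0.4,"dz": 0,"ax": 0,"ay": 0,"az": 0,"gripper": 0},{"dx": 0,"dy": 0,"dz": 0,"ax": 0,"ay": 0,"az": 0,"gripper": 0}]}}

```text
clock: 13.92
eef_pos: [531.6, -275.6, 194.1]
eef_rot: [-3.141, 0.001, 0.081]
wrist_force: [-1.0, 0.1, 0.2]
finger_gap: 93.8
finger_force: 0.0
```

```bash
python3 go.py 563.3 -281.8 106 4.7; python3 look.py w7.png; python3 - <<'E'
from top import *
c=pickle.load(open("w.pkl","rb"))
for t in (90,110,130): print(celltop(c,(563,-281.8),133,thr=t,r=40))
E
```

```text
t 13.93 pos [ 531.6 -275.6  194.1] rpy [-1.7996e+02  4.0000e-02  4.6400e+00] F [-1.   0.1  0.2] gap 93.8 ff 0.0
az total -0.006 then shares dx,dy,dz [0.777 0.22  2.203]
(array([ 563.1, -282. ], dtype=float32), np.float32(55.0), np.float32(22.6), np.float32(94.7))
(array([ 563.6, -281.8], dtype=float32), np.float32(54.5), np.float32(21.7), np.float32(94.7))
(array([ 563.2, -282. ], dtype=float32), np.float32(53.3), np.float32(20.8), np.float32(94.7))
```

Request:
{"api": "jog_arm", "payload": {"commands": [{"dx": 0.4,"dy": 0.11,"dz": 0,"ax": 0,"ay": 0,"az": 0,"gripper": 0},{"dx": 0.38,"dy": 0.11,"dz": 0,"ax": 0,"ay": 0,"az": 0,"gripper": 0},{"dx": 0,"dy": 0,"dz": 0.7,"ax": 0,"ay": 0,"az": 0,"gripper": 0},{"dx": 0,"dy": 0,"dz": 0.8,"ax": 0,"ay": 0,"az": 0,"gripper": 0},{"dx": 0,"dy": 0,"dz": 0.68,"ax": 0,"ay": 0,"az": 0,"gripper": 0},{"dx": 0,"dy": 0,"dz": 0,"ax": 0,"ay": 0,"az": 0,"gripper": 0.3},{"dx": 0,"dy": 0,"dz": 0,"ax": 0,"ay": 0,"az": 0,"gripper": 1},{"dx": 0,"dy": 0,"dz": 0,"ax": 0,"ay": 0,"az": 0,"gripper": 1},{"dx": 0,"dy": 0,"dz": 0,"ax": 0,"ay": 0,"az": 0,"gripper": 1},{"dx": 0,"dy": 0,"dz": 0,"ax": 0,"ay": 0,"az": 0,"gripper": 1}], "squeeze": 32}}

```text
clock: 15.22
eef_pos: [564.0, -281.8, 108.3]
eef_rot: [3.141, -0.001, 0.082]
wrist_force: [-0.4, 0.9, 4.6]
finger_gap: 56.0
finger_force: 32.0
```

```bash
python3 go.py 520.8 -53.1 190 9.1
```

```text
t 15.22 pos [ 564.  -281.8  108.3] rpy [ 1.7997e+02 -6.0000e-02  4.7000e+00] F [-0.4  0.9  4.6] gap 56.0 ff 32.0
az total -0.44 then shares dx,dy,dz [-0.163 -5.816 -2.044]
```

Request:
{"api": "jog_arm", "payload": {"commands": [{"dx": 0,"dy": 0,"dz": -0.4,"ax": 0,"ay": 0,"az": 0,"gripper": 1},{"dx": 0,"dy": 0,"dz": -0.6,"ax": 0,"ay": 0,"az": -0.22,"gripper": 1},{"dx": 0,"dy": 0,"dz": 0,"ax": 0,"ay": 0,"az": -0.22,"gripper": 1},{"dx": -0.02,"dy": -0.5,"dz": 0,"ax": 0,"ay": 0,"az": 0,"gripper": 1},{"dx": -0.02,"dy": -0.9,"dz": 0,"ax": 0,"ay": 0,"az": 0,"gripper": 1},{"dx": -0.02,"dy": -0.9,"dz": 0,"ax": 0,"ay": 0,"az": 0,"gripper": 1},{"dx": -0.02,"dy": -0.9,"dz": 0,"ax": 0,"ay": 0,"az": 0,"gripper": 1},{"dx": -0.02,"dy": -0.9,"dz": 0,"ax": 0,"ay": 0,"az": 0,"gripper": 1},{"dx": -0.02,"dy": -0.7,"dz": 0,"ax": 0,"ay": 0,"az": 0,"gripper": 1},{"dx": 0,"dy": 0,"dz": 0,"ax": 0,"ay": 0,"az": 0,"gripper": 1}]}}

```text
clock: 16.48
eef_pos: [528.4, -91.5, 148.2]
eef_rot: [-3.141, -0.0, 0.161]
wrist_force: [1.3, 0.4, -4.1]
finger_gap: 55.7
finger_force: 32.0
```

```bash
python3 go.py 521.7 -53.1 122.5 9.1; python3 g.py; cp w.pkl wb.pkl; python3 look.py w8.png; python3 - <<'E'
from top import *
a=cv2.imread("pics/w3.png").astype(int);b=cv2.imread("w8.png").astype(int)
def edge(im,u,lo,hi,ch):
    p=im[lo:hi,u-2:u+3,ch].mean(1); g=np.abs(np.diff(p)); g[g<0.3*g.max()]=0; return round(lo+(g*np.arange(len(g))).sum()/g.sum()+.5,2)
for n,im in(("A",a),("B",b)): print(n,[edge(im,u,217,231,2) for u in(235,254,275)],[edge(im,u,174,188,1) for u in(240,255,270)])
E
```

```text
t 16.48 pos [528.4 -91.5 148.2] rpy [-1.7999e+02 -1.0000e-02  9.2100e+00] F [ 1.3  0.4 -4.1] gap 55.7 ff 32.0
az total 0.011 then shares dx,dy,dz [-0.015 -0.974  0.642]
gauge x,y 0.5 -114.1 F 1.3 0.2 -4.1 M [-0.02  0.04  0.03] yaw 9.21
A [np.float64(225.56), np.float64(224.13), np.float64(224.91)] [np.float64(178.94), np.float64(178.92), np.float64(178.91)]
B [np.float64(226.05), np.float64(225.11), np.float64(225.97)] [np.float64(179.88), np.float64(179.86), np.float64(179.94)]
```

Request:
{"api": "jog_arm", "payload": {"commands": [{"dx": 0,"dy": -0.5,"dz": 0,"ax": 0,"ay": 0,"az": 0,"gripper": 1},{"dx": 0,"dy": -0.47,"dz": 0,"ax": 0,"ay": 0,"az": 0,"gripper": 1},{"dx": 0,"dy": 0,"dz": 0.4,"ax": 0,"ay": 0,"az": 0,"gripper": 1},{"dx": 0,"dy": 0,"dz": 0.2,"ax": 0,"ay": 0,"az": 0,"gripper": 1},{"dx": 0,"dy": -0.15,"dz": 0,"ax": 0,"ay": 0,"az": 0,"gripper": 1},{"dx": 0,"dy": -0.15,"dz": 0,"ax": 0,"ay": 0,"az": 0,"gripper": 1},{"dx": 0,"dy": -0.15,"dz": 0,"ax": 0,"ay": 0,"az": 0,"gripper": 1},{"dx": 0,"dy": -0.15,"dz": 0,"ax": 0,"ay": 0,"az": 0,"gripper": 1},{"dx": 0,"dy": -0.15,"dz": 0,"ax": 0,"ay": 0,"az": 0,"gripper": 1},{"dx": 0,"dy": 0,"dz": 0,"ax": 0,"ay": 0,"az": 0,"gripper": 1}]}}

```text
clock: 17.77
eef_pos: [517.7, -24.5, 123.5]
eef_rot: [-3.142, -0.0, 0.159]
wrist_force: [-0.2, 0.0, -4.4]
finger_gap: 55.9
finger_force: 32.0
```

```bash
python3 g.py
```

```text
gauge x,y 0.5 -46.3 F -0.2 0.1 -4.4 M [0.03 0.02 0.01] yaw 9.13
```

Request:
{"api": "jog_arm", "payload": {"commands": [{"dx": 0,"dy": -0.1,"dz": 0,"ax": 0,"ay": 0,"az": 0,"gripper": 1},{"dx": 0,"dy": -0.1,"dz": 0,"ax": 0,"ay": 0,"az": 0,"gripper": 1},{"dx": 0,"dy": -0.06,"dz": 0,"ax": 0,"ay": 0,"az": 0,"gripper": 1},{"dx": 0,"dy": -0.06,"dz": 0,"ax": 0,"ay": 0,"az": 0,"gripper": 1}]}}

```text
clock: 18.27
eef_pos: [515.7, -12.1, 123.4]
eef_rot: [-3.142, 0.0, 0.159]
wrist_force: [0.8, 0.6, -4.0]
finger_gap: 56.0
finger_force: 32.0
```

Request:
{"api": "jog_arm", "payload": {"commands": [{"dx": 0,"dy": -0.05,"dz": 0,"ax": 0,"ay": 0,"az": 0,"gripper": 1},{"dx": 0,"dy": -0.05,"dz": 0,"ax": 0,"ay": 0,"az": 0,"gripper": 1}]}}

```text
clock: 18.52
eef_pos: [515.1, -8.2, 123.4]
eef_rot: [3.142, 0.0, 0.159]
wrist_force: [0.4, 0.4, -4.6]
finger_gap: 56.3
finger_force: 32.0
```

```bash
python3 g.py
```

```text
gauge x,y 0.5 -29.8 F 0.5 0.3 -4.6 M [-0.05  0.01  0.  ] yaw 9.1
```

No contact force yet. Continue with small steps.

Request:
{"api": "jog_arm", "payload": {"commands": [{"dx": 0,"dy": -0.06,"dz": 0,"ax": 0,"ay": 0,"az": 0,"gripper": 1},{"dx": 0,"dy": -0.06,"dz": 0,"ax": 0,"ay": 0,"az": 0,"gripper": 1},{"dx": 0,"dy": -0.06,"dz": 0,"ax": 0,"ay": 0,"az": 0,"gripper": 1}]}}

```text
clock: 18.9
eef_pos: [513.9, -1.1, 123.4]
eef_rot: [-3.142, 0.0, 0.159]
wrist_force: [0.7, -0.4, -3.6]
finger_gap: 55.9
finger_force: 32.0
```

```bash
python3 g.py
```

```text
gauge x,y 0.5 -22.5 F 0.6 -0.5 -3.6 M [-0.02 -0.01  0.02] yaw 9.1
```

Past the sticking point with no force, so B looks sound. Slide on to the middle.

Request:
{"api": "jog_arm", "payload": {"commands": [{"dx": 0,"dy": -0.1,"dz": 0,"ax": 0,"ay": 0,"az": 0,"gripper": 1},{"dx": 0,"dy": -0.1,"dz": 0,"ax": 0,"ay": 0,"az": 0,"gripper": 1},{"dx": 0,"dy": -0.1,"dz": 0,"ax": 0,"ay": 0,"az": 0,"gripper": 1}]}}

```text
clock: 19.27
eef_pos: [512.0, 10.9, 123.4]
eef_rot: [-3.142, 0.0, 0.159]
wrist_force: [0.0, -0.0, -4.2]
finger_gap: 55.9
finger_force: 32.0
```

Request:
{"api": "jog_arm", "payload": {"commands": [{"dx": 0,"dy": -0.1,"dz": 0,"ax": 0,"ay": 0,"az": 0,"gripper": 1},{"dx": 0,"dy": -0.1,"dz": 0,"ax": 0,"ay": 0,"az": 0,"gripper": 1},{"dx": 0,"dy": -0.07,"dz": 0,"ax": 0,"ay": 0,"az": 0,"gripper": 1},{"dx": 0,"dy": 0,"dz": 0,"ax": 0,"ay": 0,"az": 0,"gripper": 1},{"dx": 0,"dy": 0,"dz": 0,"ax": 0,"ay": 0,"az": 0,"gripper": 1}]}}

```text
clock: 19.9
eef_pos: [510.4, 21.2, 123.5]
eef_rot: [3.142, -0.0, 0.159]
wrist_force: [0.1, -0.7, -4.4]
finger_gap: 55.9
finger_force: 32.0
```

```bash
python3 g.py
```

```text
gauge x,y 0.5 0.0 F -0.0 -0.7 -4.4 M [ 0.04 -0.04 -0.01] yaw 9.09
```

B is at mid-passage with no contact force, so it is sound and goes to the blue tray. Slide out the far end, then lift.

Request:
{"api": "jog_arm", "payload": {"commands": [{"dx": 0,"dy": -0.25,"dz": 0,"ax": 0,"ay": 0,"az": 0,"gripper": 1},{"dx": 0,"dy": -0.3,"dz": 0,"ax": 0,"ay": 0,"az": 0,"gripper": 1},{"dx": 0,"dy": -0.3,"dz": 0,"ax": 0,"ay": 0,"az": 0,"gripper": 1},{"dx": 0,"dy": -0.3,"dz": 0,"ax": 0,"ay": 0,"az": 0,"gripper": 1},{"dx": 0,"dy": -0.4,"dz": 0,"ax": 0,"ay": 0,"az": 0,"gripper": 1},{"dx": 0,"dy": -0.2,"dz": -0.2,"ax": 0,"ay": 0,"az": 0,"gripper": 1},{"dx": 0,"dy": 0,"dz": -0.7,"ax": 0,"ay": 0,"az": 0.3,"gripper": 1},{"dx": 0,"dy": 0,"dz": -0.8,"ax": 0,"ay": 0,"az": 0.3,"gripper": 1},{"dx": 0,"dy": 0,"dz": -0.7,"ax": 0,"ay": 0,"az": 0.3,"gripper": 1},{"dx": 0,"dy": 0,"dz": 0,"ax": 0,"ay": 0,"az": 0,"gripper": 1}]}}

```text
clock: 21.15
eef_pos: [500.0, 90.7, 221.5]
eef_rot: [-3.141, -0.004, 0.002]
wrist_force: [0.0, -0.1, -4.7]
finger_gap: 55.9
finger_force: 32.0
```

```bash
python3 go.py 600 248 220 0
```

```text
t 21.15 pos [500.   90.7 221.5] rpy [-1.7998e+02 -2.4000e-01  1.2000e-01] F [ 0.  -0.1 -4.7] gap 55.9 ff 32.0
az total 0.012 then shares dx,dy,dz [ 2.499 -3.932  0.037]
```

Request:
{"api": "jog_arm", "payload": {"commands": [{"dx": 0.3,"dy": -0.5,"dz": 0,"ax": 0,"ay": 0,"az": 0,"gripper": 1},{"dx": 0.5,"dy": -0.8,"dz": 0,"ax": 0,"ay": 0,"az": 0,"gripper": 1},{"dx": 0.5,"dy": -0.8,"dz": 0,"ax": 0,"ay": 0,"az": 0,"gripper": 1},{"dx": 0.5,"dy": -0.8,"dz": 0,"ax": 0,"ay": 0,"az": 0,"gripper": 1},{"dx": 0.5,"dy": -0.7,"dz": 0,"ax": 0,"ay": 0,"az": 0,"gripper": 1},{"dx": 0.2,"dy": -0.33,"dz": 0,"ax": 0,"ay": 0,"az": 0,"gripper": 1},{"dx": 0,"dy": 0,"dz": 0,"ax": 0,"ay": 0,"az": 0,"gripper": 1}]}}

```text
clock: 22.02
eef_pos: [598.7, 248.4, 217.3]
eef_rot: [3.141, 0.002, 0.004]
wrist_force: [0.4, 0.1, -4.5]
finger_gap: 55.9
finger_force: 32.0
```

```bash
python3 go.py 600 248 113 0; python3 look.py w9.png; python3 - <<'E'
from top import *
c=pickle.load(open("w.pkl","rb"));im=c["image"].astype(int)
m=((im[...,2]>im[...,0]+70)&(im[...,2]>im[...,1]+40));m[215:]=0
k=max(cv2.findContours(m.astype(np.uint8),0,2)[0],key=cv2.contourArea);x,y,w,h=cv2.boundingRect(k);print(x,y,w,h)
r=y+1;cols=np.nonzero(m[r+1])[0];print(cols.min(),cols.max(),ray(c,[[cols.min(),y],[cols.max()+1,y]],48)[:,:2].round(1))
E
```

```text
t 22.02 pos [598.7 248.4 217.3] rpy [1.7995e+02 1.4000e-01 2.1000e-01] F [ 0.4  0.1 -4.5] gap 55.9 ff 32.0
az total 0.021 then shares dx,dy,dz [0.033 0.009 2.608]
200 101 110 107
200 300 [[692.4 314.4]
 [692.9 190.8]]
```

Request:
{"api": "jog_arm", "payload": {"commands": [{"dx": 0,"dy": 0,"dz": 0.5,"ax": 0,"ay": 0,"az": 0,"gripper": 1},{"dx": 0,"dy": 0,"dz": 0.8,"ax": 0,"ay": 0,"az": 0,"gripper": 1},{"dx": 0,"dy": 0,"dz": 0.7,"ax": 0,"ay": 0,"az": 0,"gripper": 1},{"dx": 0,"dy": 0,"dz": 0.35,"ax": 0,"ay": 0,"az": 0,"gripper": 1},{"dx": 0,"dy": 0,"dz": 0.1,"ax": 0,"ay": 0,"az": 0,"gripper": 1},{"dx": 0,"dy": 0,"dz": 0,"ax": 0,"ay": 0,"az": 0,"gripper": 1},{"dx": 0,"dy": 0,"dz": 0,"ax": 0,"ay": 0,"az": 0,"gripper": 1}]}}

```text
clock: 22.95
eef_pos: [599.4, 247.9, 122.6]
eef_rot: [-3.141, -0.002, 0.002]
wrist_force: [-0.2, 0.4, -3.4]
finger_gap: 55.7
finger_force: 32.0
```

Request:
{"api": "jog_arm", "payload": {"commands": [{"dx": 0,"dy": 0,"dz": 0.12,"ax": 0,"ay": 0,"az": 0,"gripper": 1},{"dx": 0,"dy": 0,"dz": 0.07,"ax": 0,"ay": 0,"az": 0,"gripper": 1},{"dx": 0,"dy": 0,"dz": 0.02,"ax": 0,"ay": 0,"az": 0,"gripper": 1},{"dx": 0,"dy": 0,"dz": 0,"ax": 0,"ay": 0,"az": 0,"gripper": 1}]}}

```text
clock: 23.45
eef_pos: [599.0, 247.8, 113.0]
eef_rot: [-3.142, 0.0, 0.002]
wrist_force: [-0.2, 0.0, -4.6]
finger_gap: 55.5
finger_force: 32.0
```

Request:
{"api": "jog_arm", "payload": {"commands": [{"dx": 0,"dy": 0,"dz": 0.02,"ax": 0,"ay": 0,"az": 0,"gripper": 1},{"dx": 0,"dy": 0,"dz": 0.015,"ax": 0,"ay": 0,"az": 0,"gripper": 1}]}}

```text
clock: 23.7
eef_pos: [599.2, 247.9, 112.3]
eef_rot: [-3.141, -0.001, 0.002]
wrist_force: [-1.2, -0.0, 4.4]
finger_gap: 56.0
finger_force: 32.0
```

Foot on the floor. Release and rise.

Request:
{"api": "jog_arm", "payload": {"commands": [{"dx": 0,"dy": 0,"dz": 0,"ax": 0,"ay": 0,"az": 0,"gripper": 0.3},{"dx": 0,"dy": 0,"dz": 0,"ax": 0,"ay": 0,"az": 0,"gripper": 0},{"dx": 0,"dy": 0,"dz": 0,"ax": 0,"ay": 0,"az": 0,"gripper": 0},{"dx": 0,"dy": 0,"dz": 0,"ax": 0,"ay": 0,"az": 0,"gripper": 0},{"dx": 0,"dy": 0,"dz": -0.3,"ax": 0,"ay": 0,"az": 0,"gripper": 0},{"dx": 0,"dy": 0,"dz": -0.6,"ax": 0,"ay": 0,"az": 0,"gripper": 0},{"dx": 0,"dy": 0,"dz": -0.8,"ax": 0,"ay": 0,"az": 0,"gripper": 0},{"dx": 0,"dy": 0,"dz": -0.8,"ax": 0,"ay": 0,"az": 0,"gripper": 0},{"dx": 0,"dy": 0,"dz": -0.3,"ax": 0,"ay": 0,"az": 0,"gripper": 0},{"dx": 0,"dy": 0,"dz": 0,"ax": 0,"ay": 0,"az": 0,"gripper": 0}]}}

```text
clock: 24.95
eef_pos: [599.1, 247.8, 224.0]
eef_rot: [-3.141, -0.001, 0.002]
wrist_force: [-0.7, -0.1, -0.8]
finger_gap: 93.9
finger_force: 0.0
```

```bash
python3 - <<'E'
from cell import cams
import cv2,numpy as np
a=np.hstack([cams.camera(n)["image"] for n in("wrist","scene")])
cv2.imwrite("pics/fin.png",cv2.resize(a[:,:,::-1],(800,300),interpolation=cv2.INTER_AREA))
E
```

```text
(no output)
```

View pics/fin.png

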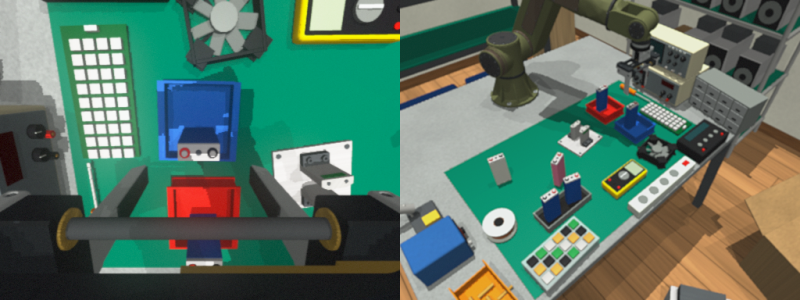

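Final view: one cell stands in the blue tray at (632,115) and one in the red tray at (602,100). Everything else is in place and the gripper is clear.

```bash
python3 -c "
from cell import job
print(job.sign_off())"
```

```text
the job is handed in; nothing more can be done
None
```

The job is handed in at about 25 s: the first mat cell stuck in the gauge and stands in the red tray, the second fitted and stands in the blue tray, and nothing else was touched.

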